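# Put the washed-up kitchen things away in their trays

## Task

Put the clean things on the worktop away: the two spice jars in the wooden spice tray and the two espresso cups in the grey cup tray, one to each bay (either bay will do), and the wooden pot brush in the teal caddy. Set each one down gently (no dropping), standing upright on the floor of its bay, and leave the green tumbler and the white salt cellar where they stand.

Things in the scene. Friction and masses are not known exactly. Their poses are not given: they have to be found in the camera images.
- red_jar: Red spice jar, upright: a dark red glass cylinder 46 mm across and 64 mm high with a white paper band and a round red plastic lid 43 mm across on top, 85 mm high in all, closed, about 140 g. Origin: centre of its underside; z up along its axis.
- yellow_jar: Yellow spice jar, upright: a mustard-yellow glass cylinder 46 mm across and 64 mm high with a white paper band and a round yellow plastic lid 43 mm across on top, 85 mm high in all, closed, about 140 g. Origin: centre of its underside; z up along its axis.
- blue_cup: Small blue-glazed espresso cup without a handle, open, upright: 60 mm across the rim, tapering to 48 mm at the foot, 60 mm high, wall 4 mm, about 130 g. Origin: centre of its underside; z up along its axis.
- terracotta_cup: Small terracotta (orange-brown) espresso cup without a handle, open, upright: 60 mm across the rim, tapering to 48 mm at the foot, 60 mm high, wall 4 mm, about 130 g. Origin: centre of its underside; z up along its axis.
- pot_brush: Wooden pot brush standing on its bristles: a pale stiff bristle puck 56 mm across and 22 mm high, a wooden disc 60 mm across up to 34 mm, a neck 28 mm across up to 46 mm, and a round wooden knob 40 mm across from 46 to 70 mm, to take it by; about 90 g, rigid. Origin: centre of its underside; z up along its axis.
- spice_tray: Brown wooden spice tray, fixed to the worktop: 90 mm (its x) by 180 mm (its y) outside, 20 mm high, walls and floor 5 mm thick, split by one 5 mm wall across the middle of its length, as high as the rim, into two equal bays, each 80 by 82.5 mm inside, with centres at y = +44 mm and y = -44 mm. Origin: centre of its underside, so the bay floors lie at z = 5 mm; x across, y along its length.
- cup_tray: Grey plastic cup tray, fixed to the worktop: 90 mm (its x) by 180 mm (its y) outside, 20 mm high, walls and floor 5 mm thick, split by one 5 mm wall across the middle of its length, as high as the rim, into two equal bays, each 80 by 82.5 mm inside, with centres at y = +44 mm and y = -44 mm. Origin: centre of its underside, so the bay floors lie at z = 5 mm; x across, y along its length.
- brush_caddy: Teal square washing-up caddy, fixed to the worktop: an open low tray 90 by 90 mm outside, 20 mm high, walls and floor 5 mm thick, one bay 80 by 80 mm inside. Origin: centre of its underside, so the bay floor lies at z = 5 mm.
- tumbler: Bystander: green glass tumbler, open, upright, 56 mm across the rim (45 mm at the foot), 85 mm high. Stays where it is. Origin: centre of its underside; z up.
- salt_cellar: Bystander: white ceramic salt cellar with a white lid and a small round white knob, 56 mm across, 65 mm high. Stays where it is. Origin: centre of its underside; z up.
There are look-alikes about, which are no part of the job. What is shaped like the spice_tray but purple is not meant.

How it is judged:
By the outcome, as a careful person would: the job done as asked, in the order asked, and still so for the second after the job is handed in, with the robot touching nothing.
It also fails if it takes over 112 s, if anything falls off the work surface, if the arm or the gripper's body presses on something with over 40 N, if the wrist force passes 120 N, or if a joint passes its speed limit or range.

## Robot

A 6-joint arm with a two-finger parallel gripper is mounted at the origin on the work surface. World frame = base frame: x ahead of the robot, y to its left, z up, the work surface at z = 0. Lengths are in m, angles in rad, forces in N, time in s.
With the tool pointing down it reaches from about 0.275 to 0.825 m from the base axis. Payload 5.2 kg.
Tool frame: the origin (TCP) lies on the centre line of the jaws, within the pads' length; the fingertips stand 17 mm ahead of it and the grasp point (between the pads) lies 2 mm behind it; z points along the fingers, y is the line along which they close (so a half turn about z gives the same grasp; the last joint's range is limited). The gripper opens to 93 mm and grips with 3 to 60 N. Pads are 15 mm wide; open, the fingers measure 128 mm over their backs; the gripper's body (75 mm by 188 mm) begins 65 mm behind the grasp point.
Start: joints at [-0.203, 0.259, 1.535, -0, 1.348, -0.203], TCP at [0.55, 0, 0.212] pointing down, gripper open.
Joint ranges: [-3.14, 3.14], [-0.91, 2.08], [0.19, 2.58], [-1.22, 4.36], [0.22, 2.71], [-3.12, 3.12]. Speed limits (rad/s): [2.57, 2.57, 3.14, 3.14, 3.14, 3.14].

## Interface

Orientations are given as a rotation vector (axis times angle).
In Python, from station import arm gives the robot as it stands. Calls block until the motion is done:
- arm.movep(position, orientation): joint-space move of the TCP to a pose.
- arm.move_linear(position, v=0.15, ori=None): straight line of the TCP; ori=None keeps the orientation; v is the mean speed in m/s.
- arm.set_joints(angles): joint-space move.
- arm.move_gripper(opening, strength=None): finger opening in m; strength is the grip in N (None keeps the last); returns when the fingers have stopped.
- arm.pause(seconds).
- arm.ik(position, orientation): joint angles nearest the present ones, or None.
- arm.camera(name): name is "scene" or "side" or "wrist"; returns (picture, depth): 384x512x3 uint8, red, green, blue; 384x512 float32, m along the optical axis (not along the pixel's ray), 0 where there is no reading.
- arm.camera_params(name): a dict with "mtx" (3x3 intrinsics, pixels), "D" ([k1, k2, p1, p2, k3] as OpenCV has them; the pictures are not rectified), "pose" (4x4, takes a point from camera to world coordinates); the wrist camera has in their place "mount" (4x4, takes a point from camera to tool coordinates, whose origin is the TCP and whose axes are the flange's). Camera axes: x right, y down, z forward; pixel columns grow to the right and rows downward; lengths in m; the calibration is good to about 2 mm. A picture is of the moment at which its call begins: read the wrist's pose just before it. camera_params takes no time and is no camera call.
A pose or a line that the arm cannot do raises arm.PlanningError and nothing moves.
- arm.hand_in(): hands the job in; it is judged then, once.
Readings, each from a call of its own:
- arm.get_t(): time.
- arm.get_qpos(): joint angles.
- arm.get_joint_velocities(): joint speeds.
- arm.get_effort(): joint torques, N m.
- arm.get_position(): TCP position.
- arm.get_orientation(): TCP orientation.
- arm.get_wrist_force(): force on the tool from outside, world axes, zero at the start.
- arm.get_moment(): the same for the moment, N m.
- arm.get_width(): finger opening in m.
- arm.get_finger_force(): force on a finger pad.
Only numpy, scipy, OpenCV 4.12 (cv2) and the standard library are available. Lean on these libraries where they do the work, as an engineer would, in place of code of your own. Each camera call takes 0.05 s, during which the arm holds its last target. There are 200 camera calls.

## Working session

There is one attempt and no reset: what is moved stays moved. The work goes in short steps, each a Python script; the robot and the scene stay as the last script left them, time stands still between calls to the robot, and variables do not carry over. Pictures are saved under pics/ and viewed, at most 14 in all, crops included, and the job is handed in when it is done.

```bash
mkdir -p pics; ls
python3 - <<'E'
from station import arm
import cv2,numpy as np
for n in ("scene","side"):
    p,d=arm.camera(n); cv2.imwrite(f"pics/{n}0.png",p[:,:,::-1]); np.savez(f"{n}0.npz",p=p,d=d)
    c=arm.camera_params(n); print(n,np.round(c["mtx"],1).tolist(),c["D"],np.round(c["pose"],3).tolist(),(d>0).mean())
print(arm.camera_params("wrist"),arm.get_t(),arm.get_orientation())
E
```

```text
pics
scene [[393.9, 0.0, 255.1], [0.0, 393.9, 190.1], [0.0, 0.0, 1.0]] [-0.05479816  0.          0.          0.          0.        ] [[0.228, 0.753, -0.617, 1.062], [0.974, -0.168, 0.156, -0.188], [0.014, -0.636, -0.772, 0.839], [0.0, 0.0, 0.0, 1.0]] 0.9957987467447916
side [[470.3, 0.0, 253.1], [0.0, 470.3, 193.1], [0.0, 0.0, 1.0]] [-0.10180232  0.          0.          0.          0.        ] [[0.965, -0.191, 0.18, 0.219], [-0.262, -0.747, 0.611, -0.687], [0.018, -0.637, -0.771, 0.883], [0.0, 0.0, 0.0, 1.0]] 0.9961598714192709
{'mtx': array([[264.89357336,   0.        , 258.67961593],
       [  0.        , 264.89357336, 193.74968862],
       [  0.        ,   0.        ,   1.        ]]), 'D': array([-0.02932251,  0.        ,  0.        ,  0.        ,  0.        ]), 'mount': array([[-1.27542658e-04, -9.57268085e-01, -2.89201999e-01,
         8.04504518e-02],
       [ 9.99999838e-01, -2.82490288e-04,  4.94036348e-04,
         2.07163931e-03],
       [-5.54621985e-04, -2.89201889e-01,  9.57267966e-01,
        -1.73067283e-01],
       [ 0.00000000e+00,  0.00000000e+00,  0.00000000e+00,
         1.00000000e+00]])} 0.1 [-2.22050268e+00 -2.22037683e+00  1.46658000e-03]
```

View pics/scene0.png

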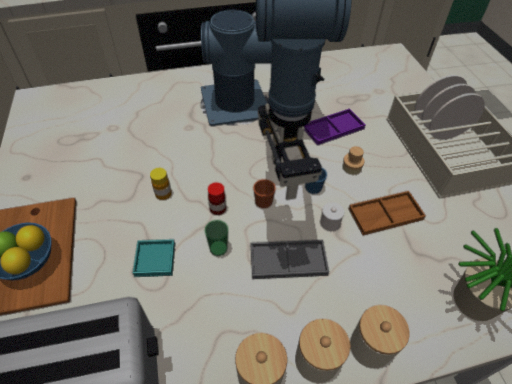

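View pics/side0.png

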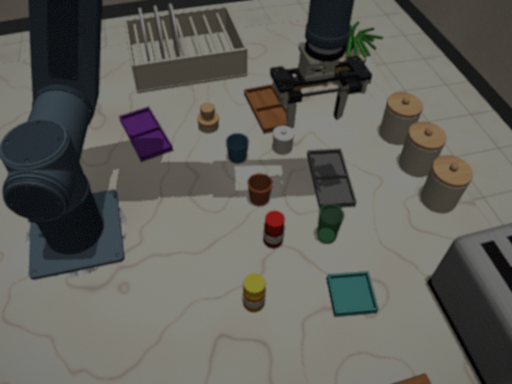

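Scene view:
- **Jars:** yellow at (160,182), red at (217,198).
- **Cups:** terracotta at (264,193), blue at (315,180), partly behind the gripper.
- **Brush:** (354,159).
- **Containers:** brown tray (387,212), grey tray (289,259), teal caddy (154,258).
- **Bystanders:** tumbler (217,238), salt cellar (333,215).

Possible mix-ups:
- The purple tray (335,126) could be taken for the brown tray (387,212). I choose brown.
- The wooden canister lids with knobs (261,357), (324,341), (384,327) could be taken for the brush (354,159).
- The salt cellar (333,215) could be taken for a cup.
- The lemons (30,238) could be taken for the yellow lid.

Next I measure and check with a crop.

```bash
cat > see.py <<'E'
from station import arm
import cv2,numpy as np
def cloud(p,d,c,T):
    h,w=d.shape; u,v=np.meshgrid(np.arange(w),np.arange(h))
    n=cv2.undistortPoints(np.stack([u,v],-1).reshape(-1,1,2).astype(np.float64),c["mtx"],c["D"]).reshape(h,w,2)
    P=np.dstack([n*d[...,None],d])@T[:3,:3].T+T[:3,3]
    return P,cv2.cvtColor(p,cv2.COLOR_RGB2HSV)
E
python3 - <<'E'
from see import *
seeds={"scene":dict(red=(217,190),yellow=(160,174),terra=(264,187),blue=(318,178),brush=(355,153),spice=(387,212),cup=(289,259),caddy=(154,258),tumbler=(217,232),salt=(333,210)),
"side":dict(red=(275,219),yellow=(255,284),terra=(260,184),blue=(237,141),brush=(207,110),spice=(268,108),cup=(331,178),caddy=(352,293),tumbler=(330,215),salt=(284,132))}
H=dict(red=.085,yellow=.085,terra=.06,blue=.06,brush=.07,tumbler=.085,salt=.065)
for n in seeds:
    f=np.load(n+"0.npz"); c=arm.camera_params(n); P,hsv=cloud(f["p"],f["d"],c,c["pose"])
    z=P[...,2]; tab=(z<.01)&(z>-.02); print(n,"table z",np.median(z[tab]))
    for k,(u,v) in seeds[n].items():
        if k in H:
            m=((z>H[k]-.006)&(z<H[k]+.006)).astype(np.uint8)
        else: m=((z>.016)&(z<.025)).astype(np.uint8)
        X0=P[v,u,:2]; m&=(np.hypot(*(np.moveaxis(P[...,:2]-X0,-1,0)))<(.05 if k in H else .12))
        _,lab=cv2.connectedComponents(m,connectivity=8)
        q=P[m>0]; xy=q[:,:2].astype(np.float32)
        if k in H:
            (a,b),r=cv2.minEnclosingCircle((xy*1000).astype(np.float32)); print(k,len(q),"c",round(a,1),round(b,1),"r",round(r,1),"zmax",q[:,2].max().round(4), "seedpt",P[v,u].round(3))
        else:
            print(k,len(q),[np.round(t,1) for t in cv2.minAreaRect(xy*1000)],P[v,u].round(3))
p=np.load("scene0.npz")["p"][110:280,130:430,::-1]; a=cv2.resize(p,None,fx=2.6,fy=2.6,interpolation=cv2.INTER_CUBIC); cv2.imwrite("pics/crop.png",cv2.convertScaleAbs(a,alpha=1.6))
E
```

```text
scene table z 0.00010781955500382967
red 196 c 433.5 -129.8 r 22.4 zmax 0.0876 seedpt [ 0.436 -0.128  0.082]
yellow 183 c 351.2 -267.4 r 22.5 zmax 0.0878 seedpt [ 0.352 -0.262  0.083]
terra 112 c 435.2 -5.6 r 30.4 zmax 0.0617 seedpt [ 0.414 -0.     0.035]
blue 48 c 423.7 145.4 r 27.6 zmax 0.0628 seedpt [0.405 0.157 0.022]
brush 122 c 370.7 275.3 r 20.7 zmax 0.0728 seedpt [0.378 0.268 0.07 ]
spice 453 [array([547.8, 299.6]), array([ 90.9, 182.3]), np.float64(3.1)] [0.553 0.298 0.017]
cup 557 [array([623.7,   8.3]), array([179.1,  92.4]), np.float64(80.4)] [0.629 0.008 0.017]
caddy 331 [array([ 549.9, -304.6]), array([91.5, 92.9]), np.float64(79.5)] [ 0.55  -0.305  0.007]
tumbler 126 c 553.8 -149.8 r 28.5 zmax 0.0876 seedpt [ 0.531 -0.147  0.04 ]
salt 22 c 549.1 138.4 r 15.7 zmax 0.0669 seedpt [0.546 0.141 0.063]
side table z 0.0005117749709699915
red 282 c 432.9 -134.6 r 22.9 zmax 0.089 seedpt [ 0.431 -0.136  0.086]
yellow 381 c 350.1 -269.2 r 22.2 zmax 0.09 seedpt [ 0.35  -0.273  0.085]
terra 151 c 435.1 -8.6 r 31.4 zmax 0.0637 seedpt [0.442 0.01  0.031]
blue 117 c 418.9 140.4 r 31.6 zmax 0.064 seedpt [0.422 0.161 0.036]
brush 130 c 367.8 273.8 r 21.6 zmax 0.0735 seedpt [0.366 0.258 0.071]
spice 252 [array([546. , 297.7]), array([ 89.2, 186.2]), np.float64(3.1)] [0.546 0.296 0.011]
cup 416 [array([622.6,   5.1]), array([185.,  89.]), np.float64(80.2)] [0.624 0.003 0.01 ]
caddy 451 [array([ 549.6, -306. ]), array([91.6, 91.5]), np.float64(80.3)] [ 0.553 -0.304  0.005]
tumbler 147 c 551.4 -151.9 r 28.1 zmax 0.0897 seedpt [ 0.563 -0.132  0.051]
salt 15 c 540.1 140.6 r 7.2 zmax 0.0667 seedpt [0.539 0.136 0.064]
```

View pics/crop.png

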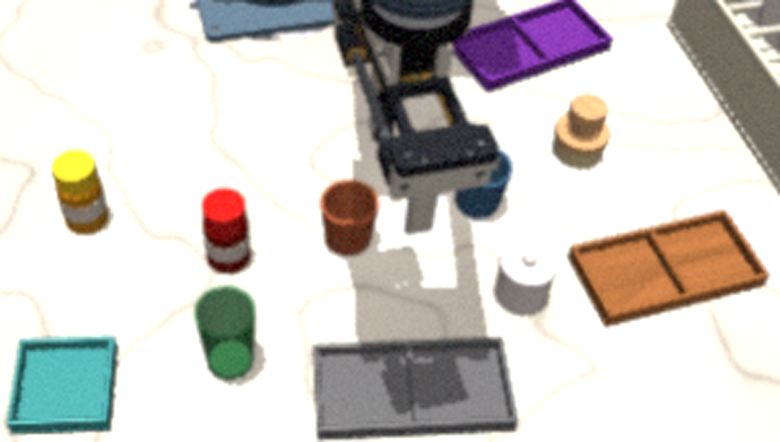

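The crop confirms the choice: red and yellow jars, terracotta and blue cups, the brush with its knob, and empty brown, grey and teal containers; the purple tray is the look-alike. The blue cup is half hidden, so I check clearances, raise the arm aside and re-measure it.

Run:
```python
from see import *
from scipy.spatial.transform import Rotation as R
A=[]
for n in ("scene","side"):
    f=np.load(n+"0.npz"); c=arm.camera_params(n); P,_=cloud(f["p"],f["d"],c,c["pose"]); A.append(P[(f["d"]>0)])
A=np.vstack(A)
for nm,x0,x1,y0,y1 in (("canist",.68,.95,-.2,.35),("rack",.25,.75,.36,.7),("toaster",.6,.9,-.6,-.2)):
    q=A[(A[:,0]>x0)&(A[:,0]<x1)&(A[:,1]>y0)&(A[:,1]<y1)&(A[:,2]>.03)&(A[:,2]<.4)]
    print(nm,np.percentile(q,[0.5,99.5],axis=0).round(3).tolist())
q0=arm.get_qpos()
R0=R.from_matrix([[0,1,0],[1,0,0],[0,0,-1]])
arm.movep([.45,-.18,.25],(R0).as_rotvec()); print(arm.get_qpos(),arm.get_t())
seeds=dict(scene=dict(blue=.06,brush=.07,terra=.06,salt=.065),side=dict(blue=.06,brush=.07))
C=dict(blue=(.42,.141),brush=(.369,.274),terra=(.435,-.007),salt=(.547,.140))
for n in seeds:
    p,d=arm.camera(n); c=arm.camera_params(n); P,_=cloud(p,d,c,c["pose"])
    for k,h in seeds[n].items():
        m=(abs(P[...,2]-h)<.006)&(np.hypot(P[...,0]-C[k][0],P[...,1]-C[k][1])<.05)
        print(n,k,m.sum(),cv2.minEnclosingCircle((P[m][:,:2]*1000).astype(np.float32)))
    cv2.imwrite(f"pics/{n}1.png",p[:,:,::-1])
```

```text
canist [[0.787, -0.167, 0.031], [0.907, 0.349, 0.148]]
rack [[0.251, 0.384, 0.031], [0.739, 0.691, 0.189]]
toaster [[0.714, -0.566, 0.034], [0.868, -0.305, 0.184]]
[-6.10496467e-01  1.15439535e-01  1.61948689e+00  7.90993725e-04
  1.40690805e+00 -6.10211316e-01] 0.95
scene blue 108 ((418.7875061035156, 138.76300048828125), 30.645004272460938)
scene brush 124 ((370.71661376953125, 274.10870361328125), 21.036195755004883)
scene terra 125 ((436.09112548828125, -6.200173377990723), 30.715744018554688)
scene salt 20 ((542.2173461914062, 142.53240966796875), 6.558600425720215)
side blue 135 ((416.6813049316406, 137.76437377929688), 32.07220458984375)
side brush 127 ((368.80364990234375, 271.9688415527344), 20.772756576538086)
```

```bash
cat > job.py <<'E'
from see import *
from scipy.spatial.transform import Rotation as R
R0=R.from_matrix([[0,1,0],[1,0,0],[0,0,-1]])
UP=.24
def ori(yaw): return (R.from_euler("z",yaw,degrees=True)*R0).as_rotvec()
def bay(c,yaw,s): a=np.radians(yaw); return np.array(c)+s*.044*np.array([-np.sin(a),np.cos(a)])
SP=((.547,.2987),3.1); CU=((.6232,.0067),-9.7); CA=((.5498,-.3053),-10.0)
def pick(xy,h,width,N=15):
    """h: TCP height above the object's underside"""
    arm.move_gripper(min(width+.026,.092)); arm.movep([*xy,UP],ori(0))
    arm.move_linear([*xy,h+.04],v=.25); arm.move_linear([*xy,h],v=.08)
    arm.move_gripper(width-.02,N)
    print("grip",arm.get_width(),arm.get_finger_force())
    arm.move_linear([*xy,h+.02],v=.06); arm.move_linear([*xy,UP],v=.25); print("lift",arm.get_width(),arm.get_finger_force(),"t",arm.get_t())
def place(xy,yaw,h):
    arm.movep([*xy,UP],ori(yaw)); z=h+.005
    arm.move_linear([*xy,z+.03],v=.25); arm.move_linear([*xy,z+.003],v=.05)
    f0=arm.get_wrist_force()[2]
    for dz in np.arange(.0025,-.0026,-.0005):
        arm.move_linear([*xy,z+dz],v=.02); f=arm.get_wrist_force()[2]-f0
        if f>1.5: break
    print("touch dz",dz,"f",f,"pos",arm.get_position())
    w=arm.get_width(); arm.move_gripper(min(w+.02,.092)); arm.move_linear([*xy,z+.05],v=.1); arm.move_linear([*xy,UP],v=.3)
    print("placed t",arm.get_t())
E
python3 - <<'E'
from job import *
A=[]
for n in ("scene","side"):
    f=np.load(n+"0.npz"); c=arm.camera_params(n); P,_=cloud(f["p"],f["d"],c,c["pose"]); A.append(P[(f["d"]>0)])
A=np.vstack(A); q=A[(abs(A[:,0]-.545)<.11)&(A[:,1]>.3)&(A[:,1]<.48)&(A[:,2]>.03)]
print("rack near bay", len(q), q.min(0) if len(q) else "", q.max(0) if len(q) else "")
for s in (1,-1): print(bay(*SP,s),bay(*CU,s))
pick((.4332,-.132),.050,.046)
E
```

```text
rack near bay 1337 [0.43501225 0.4586377  0.03009723] [0.53405345 0.47967575 0.10407764]
[0.54462053 0.34263561] [0.63061353 0.05007095]
[0.54937947 0.25476439] [ 0.61578647 -0.03667095]
grip 0.04314244504850828 14.827357452304568
lift 0.04312738057593061 13.03676800453104 t 5.2667
```

Run:
```python
from job import *
o=[]
for n in ("scene","side"):
    p,d=arm.camera(n); c=arm.camera_params(n); uv,_=cv2.projectPoints(np.array([[*arm.get_position()-[0,0,.02]]]),cv2.Rodrigues(np.linalg.inv(c["pose"])[:3,:3])[0],np.linalg.inv(c["pose"])[:3,3],c["mtx"],c["D"])
    u,v=uv.ravel().astype(int); u=max(u,60);v=max(v,60); print(n,u,v)
    o.append(cv2.resize(np.ascontiguousarray(p[v-60:v+60,u-60:u+60,::-1]),(380,380),interpolation=cv2.INTER_CUBIC))
cv2.imwrite("pics/held.png",cv2.convertScaleAbs(np.hstack(o),alpha=1.5))
```

```text
scene 211 150
side 278 175
```

View pics/held.png

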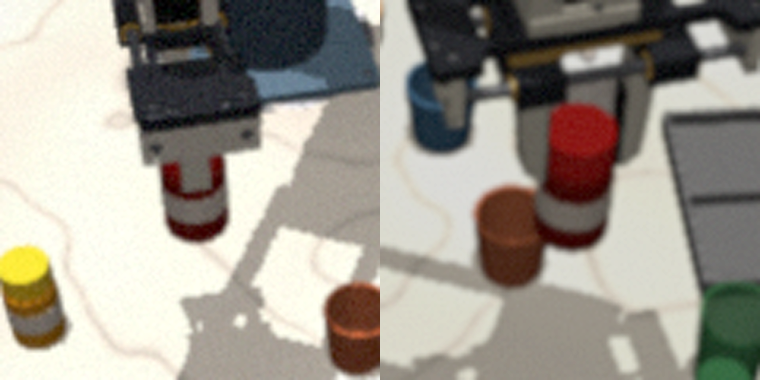

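The held views show the jar held, with its lid near (580,130) in the right half. It seems to sit off the finger centre toward −y, so I measure the offset and tilt.

Run:
```python
from job import *
pos=arm.get_position(); print("tcp",pos.round(4),R.from_rotvec(arm.get_orientation()).as_matrix().round(3).tolist(),"Mom",np.round(arm.get_moment(),3),np.round(arm.get_wrist_force(),2))
for n in ("scene","side"):
    p,d=arm.camera(n); c=arm.camera_params(n); P,hsv=cloud(p,d,c,c["pose"])
    m=(np.linalg.norm(P[...,:2]-pos[:2],axis=-1)<.05)&(P[...,2]>pos[2]-.07)&(P[...,2]<pos[2]+.06)&((hsv[...,0]<9)|(hsv[...,0]>170))&(hsv[...,1]>130)
    q=P[m]; top=q[q[:,2]>np.percentile(q[:,2],98)-.005]
    print(n,m.sum(),"z",np.percentile(q[:,2],[1,99]).round(4),"topcircle",cv2.minEnclosingCircle((top[:,:2]*1000).astype(np.float32)),"bodyx",np.percentile(q[:,0],[1,99]).round(4),"y",np.percentile(q[:,1],[1,99]).round(4))
```

```text
tcp [ 0.4321 -0.1314  0.238 ] [[0.0, 1.0, -0.003], [1.0, -0.0, 0.002], [0.002, -0.003, -1.0]] Mom [0.018 0.03  0.044] [ 0.78  0.08 -1.06]
scene 163 z [0.1936 0.2633] topcircle ((453.79730224609375, -129.97726440429688), 17.93277359008789) bodyx [0.4425 0.458 ] y [-0.1498 -0.1126]
side 686 z [0.1937 0.2757] topcircle ((433.1336669921875, -134.45945739746094), 23.168670654296875) bodyx [0.411  0.4551] y [-0.1553 -0.1136]
```

The jar is upright and within 3 mm of centre, so the grip is good and the width reading just runs about 3 mm small. The arm sags about 2 mm, so I start the touch search higher.

```bash
sed -i 's/v=.05)$/v=.05)/; s/z+.003\]/z+.007]/; s/np.arange(.0025,-.0026,-.0005)/np.arange(.0063,-.0026,-.0007)/' job.py
python3 - <<'E'
from job import *
place(bay(*SP,1),SP[1],.050)
o=[]
for n in ("scene","side"):
    p,d=arm.camera(n); cv2.imwrite(f"pics/{n}2.png",p[:,:,::-1]); u,v=dict(scene=(390,205),side=(265,90))[n]
    o.append(cv2.resize(np.ascontiguousarray(p[v-60:v+60,u-60:u+60,::-1]),(380,380),interpolation=cv2.INTER_CUBIC))
cv2.imwrite("pics/placed1.png",cv2.convertScaleAbs(np.hstack(o),alpha=1.5))
E
```

```text
touch dz -8.673617379884035e-19 f 2.025773293834705 pos [0.54466918 0.34264051 0.05526263]
placed t 12.9333
```

View pics/placed1.png

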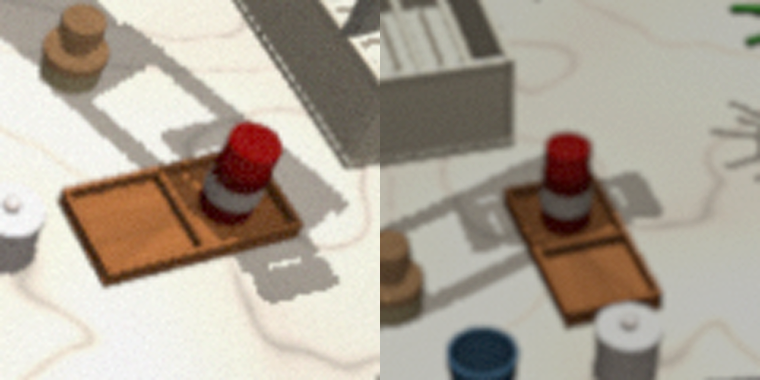

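The red jar stands upright in the far bay of the brown tray: left half (242,175), right half (567,185). Yellow jar next.

Run:
```python
from job import *
pick((.3507,-.2690),.050,.046)
if arm.get_width()>.038: place(bay(*SP,-1),SP[1],.050)
```

```text
grip 0.04271796137044979 14.22081444383366
lift 0.04296089384042519 12.734677277494484 t 19.0583
touch dz -8.673617379884035e-19 f 2.6459798057046617 pos [0.54939886 0.25477359 0.05528656]
placed t 26.7667
```

Run:
```python
from job import *
p,d=arm.camera("side"); a=p[40:200,180:360,::-1]
cv2.imwrite("pics/p2.png",cv2.convertScaleAbs(cv2.resize(a,None,fx=3,fy=3),alpha=1.5))
pick((.4178,.1385),.048,.058)
if arm.get_width()>.048: place(bay(*CU,1),CU[1],.048)
p,d=arm.camera("scene"); a=p[130:290,200:440,::-1]
cv2.imwrite("pics/p3.png",cv2.convertScaleAbs(cv2.resize(a,None,fx=3,fy=3),alpha=1.5))
```

```text
grip 0.058890850594806136 15.000387215986848
lift 0.05879166103717074 14.99977533792844 t 31.4083
touch dz -8.673617379884035e-19 f 3.1057643289480925 pos [0.63072475 0.05008346 0.0532763 ]
placed t 38.0333
```

View pics/p3.png

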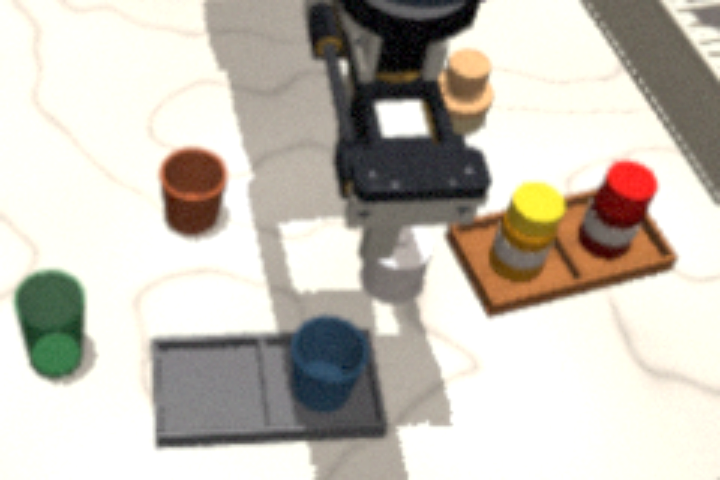

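Both jars (525,230) and (618,210) stand in the brown tray and the blue cup (327,362) is upright in the right-hand grey bay. The terracotta cup (193,190), brush (467,85), tumbler and salt cellar are undisturbed.

Run:
```python
from job import *
pick((.4356,-.0075),.048,.058)
if arm.get_width()>.048:
    place(bay(*CU,-1),CU[1],.048)
    pick((.3695,.2735),.057,.040,12)
    if arm.get_width()>.03: place(CA[0],CA[1],.057)
    arm.movep([.40,-.1,.3],ori(0))
p,d=arm.camera("scene"); a=p[130:290,110:440,::-1]
cv2.imwrite("pics/p4.png",cv2.convertScaleAbs(cv2.resize(a,None,fx=2.4,fy=2.4),alpha=1.5))
p,d=arm.camera("side"); a=p[70:330,180:400,::-1]
cv2.imwrite("pics/p5.png",cv2.convertScaleAbs(cv2.resize(a,None,fx=2.3,fy=2.3),alpha=1.5))
```

```text
grip 0.059879472507049954 15.00044719898142
lift 0.059282845443119646 14.999782287050039 t 42.5333
touch dz -0.000700000000000001 f 6.629239587733334 pos [ 0.61588927 -0.03667999  0.0531417 ]
placed t 49.2583
grip 0.039187232576098546 12.001349329948425
lift 0.03934830518069644 11.986652612686157 t 54.4167
touch dz -0.000700000000000001 f 5.469297723011154 pos [ 0.5498453  -0.30552208  0.06211199]
placed t 62.4917
```

View pics/p4.png

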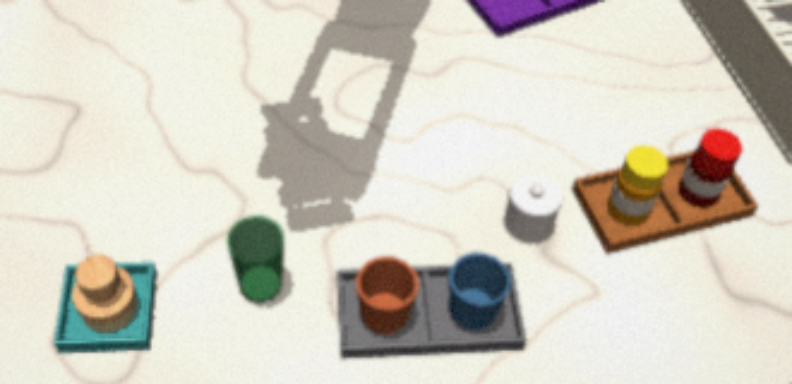

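View pics/p5.png

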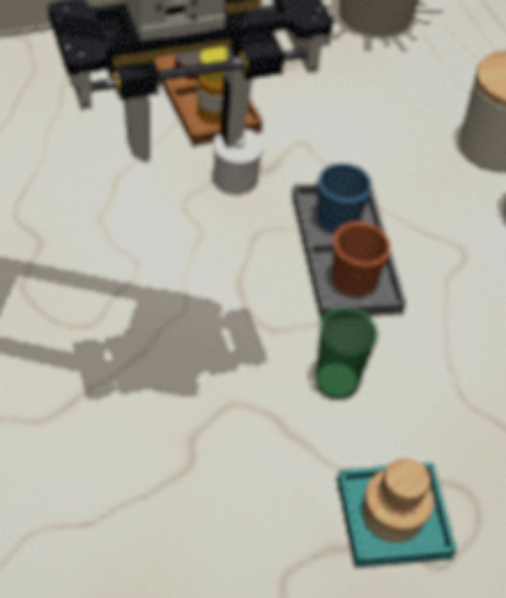

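Scene crop: the brush (103,290) is in the teal caddy, both cups (387,295) and (477,290) are in the grey tray and both jars are in the brown tray. The side crop agrees for all but the red jar, which the gripper hides there. The tumbler and salt cellar look unmoved. I do a quick height check for seating, then hand in.

Run:
```python
from job import *
p,d=arm.camera("scene"); c=arm.camera_params("scene"); P,_=cloud(p,d,c,c["pose"]); ok=True
for k,xy,h in (("red",bay(*SP,1),.09),("yel",bay(*SP,-1),.09),("blue",bay(*CU,1),.065),("terra",bay(*CU,-1),.065),("brush",CA[0],.075)):
    m=(np.linalg.norm(P[...,:2]-xy,axis=-1)<.04)&(P[...,2]<.15); zt=np.percentile(P[m][:,2],99.5); t=m&(P[...,2]>h-.007)
    print(k,zt.round(4),np.round(np.array(cv2.minEnclosingCircle((P[t][:,:2]*1000).astype(np.float32))[0])-np.array(xy)*1000,1)); ok&=abs(zt-h)<.006
if ok: print(arm.hand_in(),arm.get_t())
```

```text
red 0.0925 [ 1.  -1.2]
yel 0.0923 [3.5 1.1]
blue 0.0673 [0.1 2.3]
terra 0.0674 [0.3 2.6]
brush 0.078 [-0.7  2.5]
the job is handed in; nothing more can be done
the job is handed in; nothing more can be done
```

The job is handed in at about 63 s on the robot's clock: both jars, both cups and the brush stand upright, each within 4 mm of its bay's centre, and the tumbler and salt cellar were left where they stand.

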